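# Fit the missing push rivet of a junction box cover

## Task

The cover of the grey junction box lacks the push rivet in one corner: take the loose rivet out of its metal stand by the collar, push it into the empty corner hole until it snaps in and its collar sits on the cover, then let go and press its centre pin down until it is flush with the collar. Leave the pin standing until the rivet is seated, and feel your way: do not press on the rivet or the cover with more than about 20 N. Leave the other things on the desk where they are.

Things in the scene. Friction and masses are not known exactly. Their poses are not given: they have to be found in the camera images.
- box: Grey plastic junction box screwed to the desk, 120 (x) x 90 (y) x 54 mm high, mounting ears on its +x and -x ends, two black stub glands on its -x end. Origin: centre of its underside; z up. Three corners of the cover carry seated black rivets (collars 22 mm wide, 12 mm high, pins flush) at (-38,-24), (38,24) and (-38,24) mm; the fourth corner has the empty hole.
- empty_corner (a point): Nominal centre of the empty 14 mm wide rivet hole, on the cover's top face, (38, -24, 54) mm from the box's origin; axes as the box. The real hole moves with the cover's play, so it may be up to 2.5 mm off in x and in y. Two spring catches under it resist the rivet with about 5 N while its barb passes, then snap into its neck.
- rivet: Loose black plastic push rivet, 40 g, upright in the metal stand. Origin: on its axis at the collar's underside (the face that sits on cover or stand); z up. Collar, the part to grip: round, 22 mm wide, 12 mm high. Below it a 12 mm wide, 23.5 mm long shank, necked 7.5 to 13 mm down, tapering to a 6 mm tip over the last 7 mm. A 10 mm wide pin stands out of the collar's top.
- pin (a joint): How far the rivet's centre pin has been pushed in, m: at 0 it stands 7 mm above the collar's top, at 0.007 it is flush with it; something narrower than the collar could sink it up to 2 mm deeper. It starts between 0 and 0.002. It slides against about 9 N of friction and stays where it is left.
- pin_top (a point): Centre of the top of the centre pin, 19 mm above the rivet's origin when the pin is fully out, 12 mm when it is flush.
- holder: Metal stand block for the rivet, 44 x 44 x 34 mm with a 14 mm hole through its middle, fixed to the desk on a black rubber pad. Origin: centre of its underside. The rivet's collar rests on its top, 34 mm up.
- forceps: Bystander: steel forceps lying flat, 127 mm long, 14 mm wide, 9 mm high; origin in the middle of the underside.
- timer: Bystander: cream kitchen-type timer with a dial, 60 x 66 x 42 mm; origin in the middle of the underside.
- specimen_cup: Bystander: clear plastic cup, 67 mm wide, 68 mm high; origin in the middle of the underside.
- cover_mid (a point): Nominal centre of the cover's top face, 54 mm above the box's origin. The cover, 6 mm thick, lies on a soft gasket: it springs down 1 mm for every 3 N, up to 4.5 mm, then stops hard, and springs back when released. It also has sideways play of up to 2.5 mm in x and y, lies anywhere in it, and shifts under 1 to 2 N.
Things that resemble listed ones, but are neither listed nor needed, are in the scene too. What is shaped like the holder but turquoise or yellow is not meant.

How it is judged:
By the outcome, as a careful person would: the job done as asked, in the order asked, and still so for the second after the job is handed in, with the robot touching nothing.
It also fails if it takes over 51 s, if anything falls off the work surface, if the arm or the gripper's body presses on something with over 40 N, if the wrist force passes 120 N, or if a joint passes its speed limit or range.

## Robot

A 6-joint arm with a two-finger parallel gripper is mounted at the origin on a cart in front of the work surface, level with it; the furniture and walls round the work are solid. World frame = base frame: x ahead of the robot, y to its left, z up, the work surface at z = 0. Lengths are in mm, angles in degrees, forces in N, time in s.
With the tool pointing down it reaches from about 350 to 850 mm from the base axis. Payload 8.1 kg.
Tool frame: the origin (TCP) lies midway between the tips of the shut fingers; the grasp point (between the pads) lies 19 mm behind it; z points along the fingers, y is the direction in which the jaws open and shut (so a half turn about z gives the same grasp; the last joint's range is limited). The gripper opens to 85 mm and grips with 20 to 120 N. Pads are 22 mm wide; open, the fingers measure 114 mm over their backs; the gripper's body (76 mm by 85 mm) begins 54 mm behind the grasp point. The pads swing forward as they close: fully open they stand 13 mm farther back than shut.
Start: joints at [60.367, 7.471, 85.268, -0, 87.261, -4.893], TCP at [251.084, 544.942, 209.492] pointing down, gripper open.
Joint ranges: [-169.43, 169.43], [-51.17, 129.36], [1.28, 143.12], [-76.62, 256.62], [0, 156.53], [-152.29, 152.29]. Speed limits (degrees/s): [136.94, 136.94, 159.86, 180, 180, 180].

## Interface

Orientations are given as [roll, pitch, yaw] about the fixed x, y, z axes, in that order (R = Rz(yaw) Ry(pitch) Rx(roll)).
In Python, from bench import telemetry, snapshot, camera_params, job gives the robot as it stands. The module is installed in compiled form; this text tells all that it offers.
- The arm moves only by the shell command python3 -m jog 'ROWS' [FORCE]. ROWS is JSON, a list that holds one entry, the list of rows, each a list of 7 numbers: the shift along the tool's x, y, z in units of 50 mm (1.0 is 50 mm), then the turn, a rotation vector about the tool's x, y, z in units of 2 pi rad (1.0 is 2 pi rad), then the opening, from 0 (shut) to 1 (fully open). In form: [[[dx, dy, dz, rx, ry, rz, claw], ...]]. A call has 1 to 12 rows; each row shifts and turns the commanded pose from where the row before left it, along the tool's axes as they then stand; what a row does not reach is not made up. A row lasts 1/8 s, in which the tool goes at most 62.5 mm and 10.7 degrees, less where a joint would pass 70% of its speed; a pose out of reach is approached as far as the arm can. A call with a number of a shift or a turn outside -1 to 1 is refused whole. A call with a gripper value outside its range is refused whole. The fingers move at their own pace and stop on an object; FORCE is the grip in N (left out, the last holds). Time passes only in rows, so rows that do not move let the fingers close. It gives the time, the measured TCP pose, the force and the opening at its end, in the units of the state.
- telemetry.sense(): the state, without advancing time (a new reading comes with each control period).
- snapshot(name): name is "side" or "top" or "wrist"; returns (picture, depth): 480x640x3 uint8, red, green, blue; 480x640 float32, mm along the optical axis (not along the pixel's ray), 0 where there is no reading.
- camera_params(name): a dict with "K" (3x3 intrinsics, pixels), "D" ([k1, k2, p1, p2, k3] as OpenCV has them; the pictures are not rectified), "extrinsics" (4x4, takes a point from camera to world coordinates). Camera axes: x right, y down, z forward; pixel columns grow to the right and rows downward; lengths in mm; the calibration is good to about 2 mm. A picture is of the moment at which its call begins: read the wrist's pose just before it. camera_params takes no time and is no camera call; for the wrist camera it gives the pose at the moment of the call.
- job.hand_in(): hands the job in, once; it reports no verdict.
The state is a dict: "time": time; "joint_pos": joint angles; "qd": joint speeds; "joint_efforts": joint torques, N m; "tool_pos": TCP position; "tcp_rot": TCP orientation; "ft_force": force on the tool from outside, world axes, zero at the start; "wrist_torque": the same for the moment, N m; "finger_gap": finger opening in mm.
Only numpy, scipy, OpenCV 4.12 (cv2) and the standard library are available. Lean on these libraries where they do the work, as an engineer would, in place of code of your own. Each camera call takes 0.05 s, during which the arm holds its last target. There are 200 camera calls.

## Working session

There is one attempt and no reset: what is moved stays moved. The work goes in short steps, Python scripts to look and compute and a shell command to move; the robot and the scene stay as the last step left them, time stands still between calls to the robot, and variables do not carry over. Pictures are saved under pics/ and viewed, about 8 in all and at most 12, crops included, and the job is handed in when it is done.

```bash
mkdir -p pics; ls; cat > h.py <<'E'
import numpy as np, cv2
from bench import telemetry, snapshot, camera_params
def shot(n,f=None):
    p=camera_params(n); im,d=snapshot(n)
    if f: cv2.imwrite('pics/'+f,im[:,:,::-1]); np.savez('pics/'+f+'.npz',im=im,d=d,**{k:np.array(v) for k,v in p.items()})
    return im,d,p
def load(f):
    z=np.load('pics/'+f+'.npz'); return z['im'],z['d'],z
def ray(p,uv):
    E=np.array(p['extrinsics']); u=cv2.undistortPoints(np.array([[uv]],float),np.array(p['K']),np.array(p['D']))[0,0]
    return E[:3,3],E[:3,:3]@np.array([u[0],u[1],1])
def onz(p,uv,z):
    o,d=ray(p,uv); return o+d*(z-o[2])/d[2]
def dep(p,d,uv):
    o,r=ray(p,uv); return o+r*float(d[int(uv[1]),int(uv[0])])
E
python3 - <<'E'
from h import *
for n in('top','side'):
    im,d,p=shot(n,n+'0.png'); print(n,np.round(p['extrinsics'],2).tolist(),np.round(p['K'],0).tolist())
s=telemetry.sense();print(s)
E
```

```text
pics
top [[0.08, -0.97, 0.21, 243.29], [-1.0, -0.07, 0.02, 133.26], [-0.0, -0.21, -0.98, 1047.72], [0.0, 0.0, 0.0, 1.0]] [[459.0, 0.0, 321.0], [0.0, 459.0, 242.0], [0.0, 0.0, 1.0]]
side [[1.0, 0.01, -0.01, 483.6], [0.02, -0.43, 0.9, -666.31], [0.01, -0.9, -0.43, 455.55], [0.0, 0.0, 0.0, 1.0]] [[452.0, 0.0, 320.0], [0.0, 452.0, 234.0], [0.0, 0.0, 1.0]]
{'time': 0.1, 'joint_pos': array([ 6.03673986e+01,  7.51057210e+00,  8.53226809e+01,  7.84156742e-04,
        8.72612565e+01, -4.89359822e+00]), 'qd': array([-0.00397762, -0.19008211, -0.03292219,  0.01384326,  0.03777039,
        0.05134102]), 'joint_efforts': array([ 7.49742685e-04, -5.70956576e+01, -5.01940870e+01, -3.27850694e-04,
        8.27127165e-03,  5.62950083e-05]), 'tool_pos': array([250.81154317, 544.4867174 , 208.55497317]), 'tcp_rot': array([-1.79905902e+02, -8.84252868e-03,  1.55260951e+02]), 'ft_force': array([-0.00369159, -0.13906294, -0.11939379]), 'wrist_torque': array([-0.02463238,  0.02599663, -0.0575051 ]), 'finger_gap': 85.3692677989551}
```

View pics/top0.png

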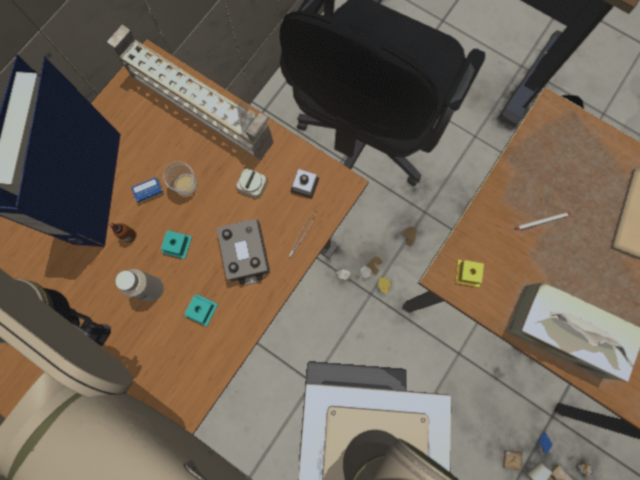

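View pics/side0.png

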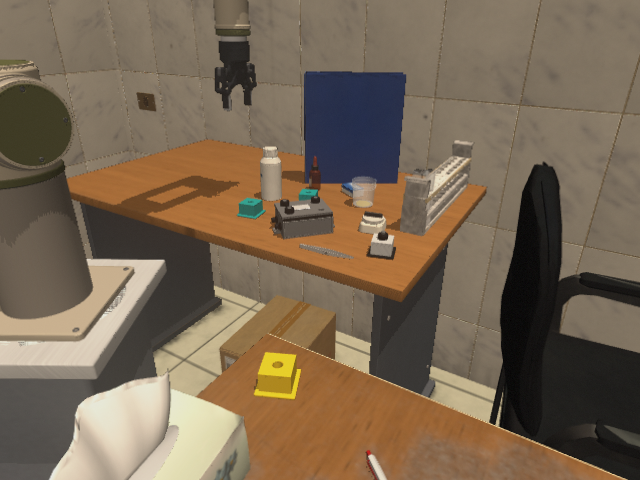

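Candidates: metal stand with black rivet at top (305,181) / side (382,243); look-alikes are turquoise blocks at top (176,244), (200,309) and yellow at (470,272), all with no rivet. The box is at top (243,250). I choose the metal stand and check it in a close crop.

```bash
python3 - <<'E'
from h import *
im,d,p=load('top0.png'); a=cv2.resize(im[165:295,205:335],None,fx=4.4,fy=4.4,interpolation=cv2.INTER_CUBIC)
cv2.imwrite('pics/c1.png',a[:,:,::-1])
for uv in[(305,178),(305,190),(243,240),(226,232),(251,227),(233,267),(258,262),(252,182),(292,250),(318,210)]: print(uv,dep(p,d,uv).round(0))
im,d,p=load('side0.png')
for uv in[(382,237),(378,245),(285,203),(315,200),(289,210),(322,210)]: print(uv,dep(p,d,uv).round(0))
E
```

```text
(305, 178) [604. 199.  52.]
(305, 190) [581. 197.  35.]
(243, 240) [448. 324.  54.]
(226, 232) [461. 361.  64.]
(251, 227) [479. 309.  53.]
(233, 267) [385. 336.  65.]
(258, 262) [400. 284.  63.]
(252, 182) [593. 323.  29.]
(292, 250) [443. 217.   7.]
(318, 210) [546. 165.  -2.]
(382, 237) [604. 191.  43.]
(378, 245) [595. 181.  29.]
(285, 203) [389. 326.  63.]
(315, 200) [459. 349.  63.]
(289, 210) [402. 281.  64.]
(322, 210) [476. 321.  49.]
```

View pics/c1.png

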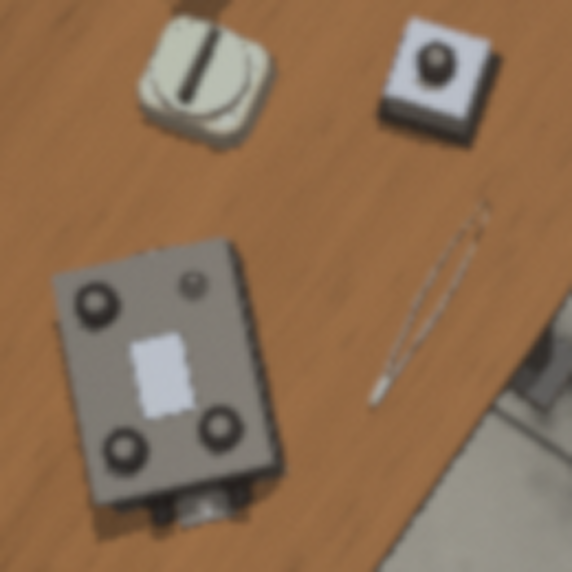

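```bash
python3 - <<'E'
from h import *
im,d,p=load('top0.png')
c=lambda x,y:(205+x/4.4-.4,165+y/4.4-.4)
for n,uv,z in[('riv',c(437,58),52),('rivcollar',c(437,66),46),('hole',c(194,286),54),('A',c(97,303),66),('B',c(125,447),66),('C',c(221,426),66)]: print(n,onz(p,uv,z).round(1))
E=np.array(camera_params('wrist')['extrinsics']);s=telemetry.sense();print(camera_params('wrist')['K'])
from scipy.spatial.transform import Rotation as R
T=np.eye(4);T[:3,:3]=R.from_euler('xyz',s['tcp_rot'],degrees=True).as_matrix();T[:3,3]=s['tool_pos']
print((np.linalg.inv(T)@E).round(2))
E
```

```text
riv [604.2 201.2  52. ]
rivcollar [602.  201.2  46. ]
hole [472.7 313.5  54. ]
A [457.5 358.7  66. ]
B [386.3 336.3  66. ]
C [400.3 290.3  66. ]
[[342.17297356   0.         313.95658413]
 [  0.         342.17297356 236.68713015]
 [  0.           0.           1.        ]]
[[  -0.     -0.96   -0.28   70.76]
 [   1.     -0.     -0.     -0.57]
 [   0.     -0.28    0.96 -164.74]
 [   0.      0.      0.      1.  ]]
```

Wrist camera faces along the tool, 71 mm off in x. Box yaw is about 17.5°, and the hole (472,313) and stand (603,201) agree with the layout sizes. Moving above the rivet, jaws along the box's x.

```bash
python3 -m jog '[[[0,0,0.2,0,0,0.0266,1],[0,0,0.2,0,0,0.0266,1],[0,0,0.2,0,0,0.0266,1],[0,0,0.2,0,0,0.0266,1],[0,0,0.2,0,0,0.0266,1],[-0.868,0.465,0,0,0,0,1],[-0.868,0.465,0,0,0,0,1],[-0.868,0.465,0,0,0,0,1],[-0.868,0.465,0,0,0,0,1],[-0.868,0.465,0,0,0,0,1],[-0.868,0.465,0,0,0,0,1],[-0.868,0.465,0,0,0,0,1]]]' 30
python3 -m jog '[[[-0.868,0.465,0,0,0,0,0.5],[-0.868,0.465,0,0,0,0,0.5],[-0.868,0.465,0,0,0,0,0.5],[0,0,0,0,0,0,0.5],[0,0,0,0,0,0,0.5]]]'
python3 - <<'E'
from h import *
shot('wrist','w1.png'); s=telemetry.sense(); print(s['tool_pos'],s['tcp_rot'],s['ft_force'],s['time'])
E
```

```text
time: 1.6
tool_pos: [497.9, 302.2, 159.1]
tcp_rot: [-180.0, 0.0, 107.4]
ft_force: [0.8, -0.2, 0.6]
finger_gap: 85.3
time: 2.22
tool_pos: [602.0, 200.3, 158.8]
tcp_rot: [-179.9, -0.0, 107.3]
ft_force: [0.5, 0.5, -0.6]
finger_gap: 42.8
[601.77137312 200.84224485 159.00415249] [-1.79938494e+02 -2.95061578e-02  1.07404868e+02] [ 0.99655247  0.39103404 -0.31985931] 2.275
```

View pics/w1.png

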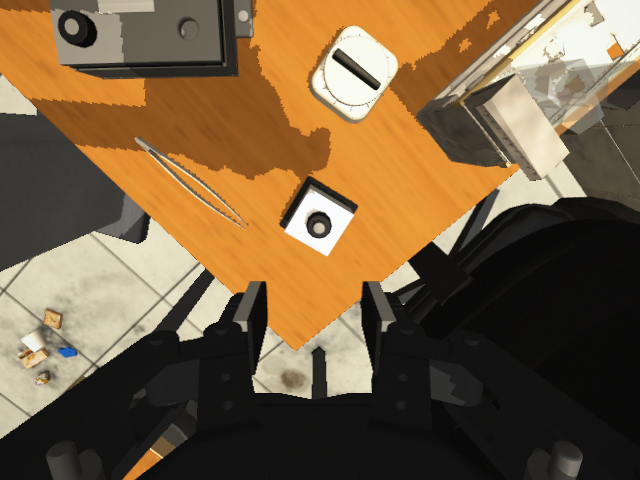

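The picture shows the stand at (319,216) with the rivet's black collar at about (319,224) and its grey pin top at (319,228), jaws at (257,320)/(372,320), and the empty hole at (189,28). I measure the rivet.

```bash
python3 - <<'E'
from h import *
im,d,p=load('w1.png'); g=im.max(2)
m=((g<110).astype(np.uint8)); sub=np.zeros_like(m); sub[205:245,300:340]=m[205:245,300:340]
cs,_=cv2.findContours(sub,cv2.RETR_EXTERNAL,2)
for c in cs:
    if cv2.contourArea(c)>80: print(cv2.contourArea(c),cv2.fitEllipse(c),cv2.boundingRect(c))
for r in range(208,242,2): print(r,' '.join('%3d'%v for v in g[r,304:336:2]),d[r,319].round(0))
for n,uv,z in[('pin',(319,228),52),('collar',(319,225),46),('hole',(189,28),54)]: print(n,onz(p,uv,z).round(1),dep(p,d,uv).round(1))
E
```

```text
480.0 ((318.444091796875, 224.49147033691406), (23.944381713867188, 26.167011260986328), 179.80999755859375) (306, 212, 26, 26)
208 252 252 252 252 242 244 252 252 252 252 252 252 252 252 252 252 294.0
210 252 252 252 227 221 215 209 229 228 252 252 252 252 252 252 252 294.0
212 252 243 223 212 181 115  68  34  51  92 161 244 252 252 252 252 288.0
214 252 239 210 177  30  18  23  23  25  22  13 151 252 252 252 252 285.0
216 252 220 176  31  20  35  47  61  61  43  31  23 155 252 252 252 282.0
218 252 210  44  24  53  64  65  64  66  67  65  40  21 230 252 252 284.0
220 238 192  23  51  63  63  50  33  53  66  67  66  40 133 252 252 285.0
222 238 150  38  63  64  29  54  88  69  43  66  67  66  54 252 252 281.0
224 249 110  49  62  46  80 191 206 211 182  61  68  68  37 243 252 281.0
226 252 108  53  63  46 169 200 208 213 218 144  67  68  48 233 252 281.0
228 252 222  50  63  58 183 198 206 212 214 172  67  68  35 251 252 280.0
230 252 243  38  63  63 156 194 202 207 211 138  67  63 165 252 252 281.0
232 252 252 100  55  63  72 169 197 203 160  70  67  54 227 252 252 282.0
234 252 252 251 101  56  64  66  78  75  66  66  46 229 252 252 252 288.0
236 252 252 252 251 101  40  61  65  66  53  41 231 252 252 252 252 289.0
238 252 252 252 252 251 249 236 185 190 248 250 252 252 252 252 252 302.0
240 252 252 252 252 252 252 252 252 252 252 252 252 252 252 252 252 301.0
pin [605.4 200.3  52. ] [605.4 200.4  52.5]
collar [605.2 201.3  46. ] [604.7 202.7  52.1]
hole [473.4 313.2  54. ] [453.8 321.6   4.7]
```

```bash
python3 -m jog '[[[-0.018,0.066,0.5,0,0,0,0.5],[0,0,0.5,0,0,0,0.5],[0,0,0.5,0,0,0,0.5],[0,0,0.3,0,0,0,0.5],[0,0,0,0,0,0,0.5]]]'
python3 - <<'E'
from h import *
P=[telemetry.sense()['tool_pos']];im,d,p=shot('wrist','w2.png'); s=telemetry.sense(); print(P,s['tool_pos'],s['tcp_rot'],s['ft_force'],s['time'])
a=cv2.resize(im[160:420,200:440],None,fx=2.3,fy=2.3);cv2.imwrite('pics/c2.png',a[:,:,::-1])
E
```

```text
time: 2.9
tool_pos: [604.5, 200.8, 68.2]
tcp_rot: [-179.8, -0.0, 107.4]
ft_force: [-0.1, -0.1, 1.4]
finger_gap: 42.7
[array([604.49537512, 200.84753861,  68.17647783])] [605.55880422 200.86195673  69.5656408 ] [-1.79969773e+02 -2.67415064e-03  1.07428541e+02] [0.07338092 0.24693905 1.24726666] 2.95
```

View pics/c2.png

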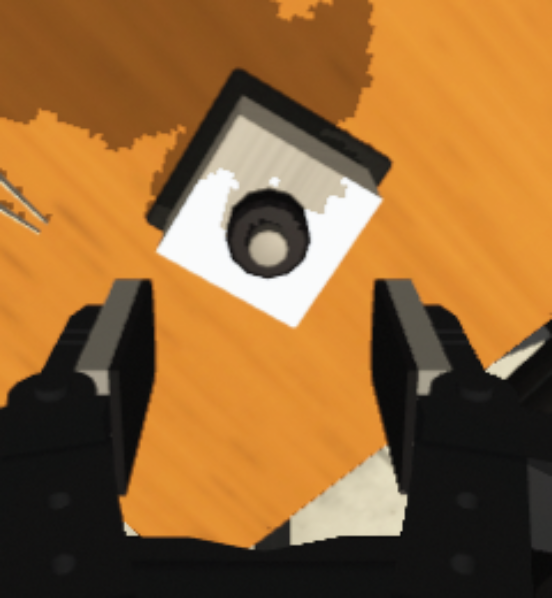

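The crop shows the collar at (268,232) and the pin at (268,248), with jaw inner faces at 153 and 375. So the rivet is centred within about 1 mm.

```bash
python3 - <<'E'
from h import *
im,d,p=load('w2.png')
for uv,z in[((316.3,267.6),52.5),((316.3,264.5),46)]: print(onz(p,uv,z).round(1), dep(p,d,uv).round(1))
s=telemetry.sense(); print(s['tool_pos'])
E
python3 -m jog '[[[0,0,0.3,0,0,0,0.5],[0,0,0.2,0,0,0,0.5],[0,0,0.1,0,0,0,0.5],[0,0,0,0,0,0,0.4]]]'
```

```text
[605.1 200.8  52.5] [605.1 200.7  52.1]
[605.3 200.2  46. ] [604.6 202.3  51.7]
[605.55880422 200.86195673  69.5656408 ]
time: 3.45
tool_pos: [605.5, 200.2, 38.7]
tcp_rot: [-179.9, -0.0, 107.4]
ft_force: [0.3, -0.7, -0.6]
finger_gap: 34.0
```

```bash
python3 -m jog '[[[0,0,0.04,0,0,0,0.38],[0,0,0,0,0,0,0.2],[0,0,0,0,0,0,0.1],[0,0,0,0,0,0,0.1],[0,0,0,0,0,0,0.1],[0,0,0,0,0,0,0.1]]]' 40
```

```text
time: 4.2
tool_pos: [606.1, 200.3, 37.6]
tcp_rot: [180.0, 0.0, 107.4]
ft_force: [-0.0, -0.2, -0.1]
finger_gap: 8.6
```

The fingers passed 22 mm without meeting the collar, so I look.

```bash
python3 - <<'E'
from h import *
im,d,p=shot('wrist','w3.png');i2,d2,p2=shot('side','s3.png')
a=cv2.resize(im[200:400,220:420],(500,500));b=cv2.resize(i2[170:290,340:420],(333,500),interpolation=cv2.INTER_CUBIC)
cv2.imwrite('pics/c3.png',np.hstack([a,b])[:,:,::-1])
E
```

```text
(no output)
```

View pics/c3.png

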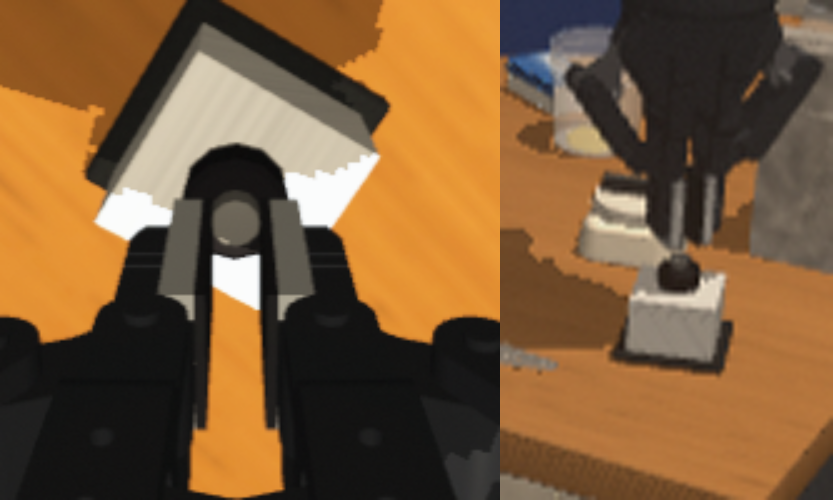

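The jaws are shut beside the pin's image, not on the collar, and the side view shows the tips above the rivet. I measure the tips' actual height by depth.

```bash
python3 - <<'E'
from h import *
im,d,p=load('w3.png'); i2,d2,p2=load('s3.png')
f=lambda x,y:(220+x/2.5,200+y/2.5)
for n,q in[('Lpad tip far',(190,205)),('Lpad tip near',(175,285)),('Rpad',(285,205)),('Rpad2',(295,285)),('pin',(235,220)),('collar',(235,170))]: print(n,np.round(f(*q)),dep(p,d,f(*q)).round(1))
s=lambda x,y:(340+(x-500)/4.163,170+y/4.163)
for n,q in[('tipL',(677,238)),('tipL2',(678,200)),('tipR',(712,235)),('riv',(680,270))]: print(n,np.round(s(*q)),dep(p2,d2,s(*q)).round(1))
print(telemetry.sense()['tool_pos'])
T=np.array([605.5,200.5,0,1])
for cam in(p,p2):
  for z in(37,46,55): 
    E=np.linalg.inv(cam['extrinsics']); print(z,cv2.projectPoints(np.array([[605.5,200.5,z]]),cv2.Rodrigues(E[:3,:3])[0],E[:3,3],cam['K'],cam['D'])[0].ravel().round(0))
E
```

```text
Lpad tip far [296. 282.] [594.9 207.7  66. ]
Lpad tip near [290. 314.] [594.1 207.8  94.4]
Rpad [334. 282.] [610.5 212.8  66.4]
Rpad2 [338. 314.] [610.5 212.3  93.4]
pin [314. 288.] [605.1 201.   51.7]
collar [314. 268.] [602.8 208.5  45.3]
tipL [383. 227.] [603.  190.2  65.8]
tipL2 [383. 218.] [601.7 186.8  87.9]
tipR [391. 226.] [621.1 195.   65.5]
riv [383. 235.] [606.7 197.2  44.8]
[605.99671106 200.34310877  37.46910553]
37 [314. 277.]
46 [314. 284.]
55 [314. 292.]
37 [382. 237.]
46 [383. 234.]
55 [383. 230.]
```

```bash
python3 - <<'E'
from h import *
i2,d2,p2=load('s3.png'); im,d,p=load('w3.png')
for c in(383,384,391,392):
  print('side',c,[(r,dep(p2,d2,(c,r)).round(0).tolist()) for r in range(225,234)])
for c in(296,334):
  print('wrist',c,[(r,dep(p,d,(c,r)).round(0).tolist()) for r in range(277,285)])
E
python3 -m jog '[[[0,0,0,0,0,0,0.42],[0,0,0,0,0,0,0.42],[0,0,0,0,0,0,0.42]]]'
```

```text
side 383 [(225, [604.0, 191.0, 71.0]), (226, [604.0, 191.0, 68.0]), (227, [604.0, 190.0, 66.0]), (228, [604.0, 189.0, 64.0]), (229, [604.0, 189.0, 62.0]), (230, [621.0, 304.0, 7.0]), (231, [606.0, 199.0, 53.0]), (232, [606.0, 198.0, 51.0]), (233, [606.0, 197.0, 49.0])]
side 384 [(225, [608.0, 207.0, 63.0]), (226, [609.0, 209.0, 60.0]), (227, [624.0, 318.0, 8.0]), (228, [624.0, 316.0, 6.0]), (229, [625.0, 318.0, 3.0]), (230, [625.0, 320.0, -1.0]), (231, [609.0, 203.0, 51.0]), (232, [608.0, 199.0, 51.0]), (233, [608.0, 195.0, 50.0])]
side 391 [(225, [622.0, 201.0, 66.0]), (226, [645.0, 345.0, -1.0]), (227, [644.0, 337.0, -0.0]), (228, [643.0, 331.0, -0.0]), (229, [642.0, 324.0, 0.0]), (230, [642.0, 320.0, -1.0]), (231, [641.0, 313.0, -0.0]), (232, [641.0, 310.0, -1.0]), (233, [639.0, 301.0, 1.0])]
side 392 [(225, [648.0, 349.0, -0.0]), (226, [647.0, 341.0, 1.0]), (227, [647.0, 338.0, -1.0]), (228, [646.0, 332.0, -1.0]), (229, [645.0, 327.0, -1.0]), (230, [644.0, 320.0, -1.0]), (231, [644.0, 315.0, -1.0]), (232, [643.0, 308.0, 0.0]), (233, [642.0, 305.0, -1.0])]
wrist 296 [(277, [596.0, 202.0, 47.0]), (278, [596.0, 201.0, 46.0]), (279, [595.0, 208.0, 63.0]), (280, [595.0, 209.0, 66.0]), (281, [595.0, 208.0, 65.0]), (282, [595.0, 208.0, 66.0]), (283, [595.0, 209.0, 69.0]), (284, [595.0, 208.0, 68.0])]
wrist 334 [(277, [615.0, 205.0, 40.0]), (278, [614.0, 205.0, 42.0]), (279, [610.0, 213.0, 64.0]), (280, [611.0, 213.0, 64.0]), (281, [610.0, 213.0, 66.0]), (282, [610.0, 213.0, 66.0]), (283, [610.0, 213.0, 68.0]), (284, [610.0, 212.0, 68.0])]
time: 4.68
tool_pos: [606.0, 200.3, 37.5]
tcp_rot: [180.0, -0.0, 107.4]
ft_force: [0.0, 0.9, -0.1]
finger_gap: 36.2
```

Both views put the shut tips about 24–25 mm above the reported TCP, so the stated TCP is not at the tips. I'll go down the missing distance by feel.

```bash
python3 -m jog '[[[0,0,0.2,0,0,0,0.42],[0,0,0.2,0,0,0,0.42],[0,0,0,0,0,0,0.42]]]'
python3 -m jog '[[[0,0,0.04,0,0,0,0.42],[0,0,0,0,0,0,0.42]]]'
python3 - <<'E'
from h import *
i2,d2,p2=shot('side','s4.png');im,d,p=shot('wrist','w4.png')
for c in range(372,398,2):
  z=[(r,dep(p2,d2,(c,r))) for r in range(222,245)]
  print(c,[(r,*q.round(0).astype(int).tolist()) for r,q in z if 30<q[2]<75 and q[1]<230][-9:])
for c in (275,280,285,290,340,345,350,355):
  print('w',c,[(r,*dep(p,d,(c,r)).round(0).astype(int).tolist()) for r in range(274,284,2)])
E
```

```text
time: 5.05
tool_pos: [604.6, 200.0, 15.4]
tcp_rot: [-179.8, -0.0, 107.4]
ft_force: [-0.3, -0.2, 0.1]
finger_gap: 35.9
time: 5.3
tool_pos: [606.1, 200.4, 15.6]
tcp_rot: [180.0, 0.0, 107.4]
ft_force: [-0.5, 0.6, -0.8]
finger_gap: 35.6
372 [(235, 582, 187, 49), (236, 582, 184, 48), (237, 583, 194, 41), (238, 583, 190, 41), (239, 584, 199, 34), (240, 583, 194, 34), (241, 583, 188, 35), (242, 583, 186, 33), (243, 583, 185, 31)]
374 [(235, 586, 185, 50), (236, 586, 188, 46), (237, 586, 184, 46), (238, 586, 183, 44), (239, 587, 187, 40), (240, 588, 194, 34), (241, 587, 190, 33), (242, 587, 186, 33), (243, 587, 186, 31)]
376 [(235, 590, 187, 49), (236, 590, 185, 48), (237, 590, 187, 45), (238, 590, 184, 44), (239, 591, 188, 39), (240, 592, 193, 34), (241, 591, 189, 34), (242, 591, 185, 34), (243, 591, 182, 33)]
378 [(236, 596, 197, 42), (237, 596, 200, 38), (238, 596, 199, 36), (239, 596, 197, 35), (240, 596, 194, 34), (241, 595, 189, 34), (242, 595, 185, 34), (243, 595, 181, 34), (244, 595, 181, 31)]
380 [(236, 599, 193, 44), (237, 600, 193, 41), (238, 600, 196, 38), (239, 600, 192, 38), (2
[... 1850 characters left out ...]
2, 34), (282, 589, 202, 36)]
w 285 [(274, 590, 206, 34), (276, 590, 205, 35), (278, 590, 204, 35), (280, 591, 203, 34), (282, 591, 202, 34)]
w 290 [(274, 592, 207, 35), (276, 592, 206, 35), (278, 593, 205, 36), (280, 593, 204, 35), (282, 593, 203, 35)]
w 340 [(274, 614, 213, 34), (276, 614, 212, 34), (278, 615, 211, 33), (280, 615, 210, 34), (282, 615, 209, 34)]
w 345 [(274, 616, 214, 33), (276, 617, 213, 34), (278, 617, 212, 35), (280, 617, 211, 34), (282, 617, 210, 34)]
w 350 [(274, 618, 215, 35), (276, 619, 214, 34), (278, 619, 213, 35), (280, 619, 212, 34), (282, 620, 211, 35)]
w 355 [(274, 620, 216, 35), (276, 621, 215, 35), (278, 621, 214, 35), (280, 622, 212, 34), (282, 619, 215, 44)]
```

Tips are now at z≈40, which matches the 24 mm offset. I'll go 3 mm lower and close.

```bash
python3 -m jog '[[[0,0,0.06,0,0,0,0.42],[0,0,0,0,0,0,0.42]]]'
python3 -m jog '[[[0,0,0,0,0,0,0.2],[0,0,0,0,0,0,0.2],[0,0,0,0,0,0,0.15],[0,0,0,0,0,0,0.15],[0,0,0,0,0,0,0.15]]]' 40
```

```text
time: 5.65
tool_pos: [605.8, 200.3, 12.2]
tcp_rot: [-180.0, -0.0, 107.4]
ft_force: [0.5, 0.3, -0.9]
finger_gap: 35.8
time: 6.28
tool_pos: [606.1, 200.3, 12.6]
tcp_rot: [180.0, 0.0, 107.4]
ft_force: [1.1, 0.3, 0.7]
finger_gap: 19.8
```

```bash
python3 -m jog '[[[0,0,-0.2,0,0,0,0.15],[0,0,-0.5,0,0,0,0.15],[0,0,-0.5,0,0,0,0.15],[0,0,-0.4,0,0,0,0.15],[0.737,-0.463,0,0,0,0,0.15],[0.737,-0.463,0,0,0,0,0.15],[0.737,-0.463,0,0,0,0,0.15],[0,0,0,0,0,0,0.15],[0,0,0,0,0,0,0.15]]]'
python3 - <<'E'
from h import *
P=telemetry.sense(); im,d,p=shot('wrist','w5.png');i2,d2,p2=shot('side','s5.png'); s=telemetry.sense(); print(P['tool_pos'],s['tool_pos'],s['finger_gap'],s['ft_force'])
a=cv2.resize(im[100:400,180:440],(520,600),interpolation=cv2.INTER_CUBIC)
cv2.imwrite('pics/c5.png',a[:,:,::-1])
E
```

```text
time: 7.4
tool_pos: [507.1, 285.1, 93.0]
tcp_rot: [180.0, 0.0, 107.4]
ft_force: [-0.2, 0.4, -0.3]
finger_gap: 19.8
[507.07107325 285.07380486  92.99082943] [507.56267132 284.46837469  92.78747338] 19.263122258851105 [ 0.9836311  -0.51084551 -0.37066916]
```

View pics/c5.png

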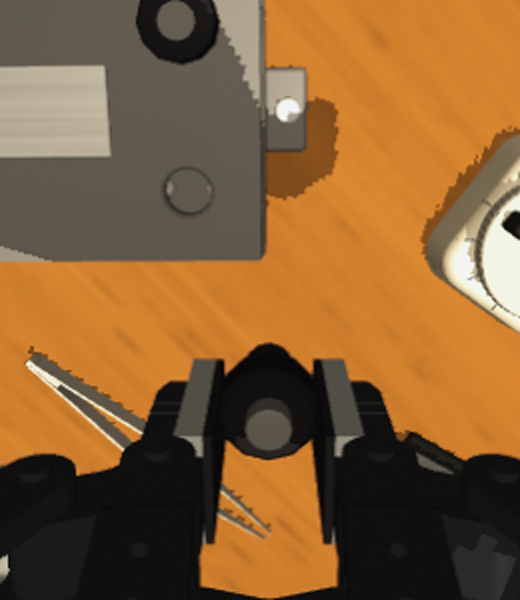

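The rivet is held: collar between the pads, pin at crop (268,428), shank tip (268,350). The empty hole is at crop (188,190), and the box edges run parallel to the jaws.

```bash
python3 - <<'E'
from h import *
im,d,p=load('w5.png'); g=im.max(2).astype(int)
s=g[178:214,256:294]
for r in range(180,212,2): print(r,' '.join('%3d'%v for v in g[r,258:292:2]), d[r,274].round(0))
for n,uv,z in[('hole',(274,195),54),('pin',(314,314),132.5)]: print(n,onz(p,uv,z).round(1),dep(p,d,uv).round(1))
m=(g<60).astype(np.uint8);
for r in range(290,334,3): print(r,' '.join('%3d'%v for v in g[r,286:346:3]))
print(np.array([dep(p,d,(u,206))[2] for u in (250,300,268,280)]).round(1), onz(p,(312.5,160),54))
E
```

```text
180  95  95  95  95  96  97  96  96  96  96  96  96  97  97  96  97  97 201.0
182  96  96  95  96  95  95  96  96  97  97  97  96  96  97  96  96  97 203.0
184  96  94  95  95  91  78  70  73  74  69  75  94  96  96  96  96  96 202.0
186  95  95  95  86  73  90  96  96  96  95  91  73  86  96  97  96  96 253.0
188  95  95  89  68  93  95  95  96  95  96  96  95  76  90  97  96  96 252.0
190  95  95  75  87  93  95  95  96  96  96  95  96  94  74  96  97  97 252.0
192  95  88  61 127 108  95  95  96  95  96  95  95  95  95  84  97  97 254.0
194  94  88  57 144 116  88  96  95  95  95  96  95  95 120  78  97  96 254.0
196  96  86  59 125  98  95  94  96  95  95  95  95  96 105  80  97  96 254.0
198  95  89  63  65  93  96  95  96  95  95  94  95  96  94  80  96  96 255.0
200  96  93  75  55  94  94  95  96  95  96  96  96  95  90  85  96  95 256.0
202  94  95  83  65  64  94  94  94  95  95  96  95  90  70  92  96  96 257.0
204  94  94  93  83  60  60  89  94  94  94  94  86  72  87  95  96  96 257.0
206  94  94  94  92  84  73  52  57  61  61  61  70  85  94  95  95  96 212.0
208  94 
[... 859 characters left out ...]
2  93  93  93  92  92  52  18  18  19  12  11  14
314  10  11  14  18  18  18  91  91  92  92  92  92  92  72  20  19  19  12  10  12
317  12  11  13  18  18  19  89  90  91  91  90  91  91  55  19  19  15  10  10  14
320  14  11  72  17  30  37  59  90  90  90  90  90  89  18  18  18  77  10  10  23
323  12   9 110 209  23  40  39  58  89  89  90  88  40  42  37 168 209  10   9  24
326  15  11 151 207 208  52  34  39  39  40  40  40  40  29 178 208 209   9   9  26
329  16  10 155 210 208 207 212 214 128  41  95 194 211 211 207 208 208  63   7  26
332  15  10 185 210 211 209 207 212 213 210 214 214 211 211 210 208 208  96   9  25
[54.2 53.3 52.3 53.6] [488.41657353 339.67935305  54.        ]
```

```bash
python3 -m jog '[[[0.73,-0.477,0,0,0,0,0.15],[0,0,0.5,0,0,0,0.15],[0,0,0,0,0,0,0.15],[0,0,0,0,0,0,0.15]]]'
python3 - <<'E'
from h import *
P=telemetry.sense(); im,d,p=shot('wrist','w6.png');i2,d2,p2=shot('side','s6.png'); s=telemetry.sense(); print(P['tool_pos'],s['tool_pos'],s['finger_gap'],s['ft_force'])
a=cv2.resize(im[200:380,220:420],(500,450),interpolation=cv2.INTER_CUBIC);b=cv2.resize(i2[160:250,270:360],(300,300),interpolation=cv2.INTER_CUBIC)
c=np.zeros((450,800,3),np.uint8);c[:,:500]=a;c[:300,500:]=b
cv2.imwrite('pics/c6.png',c[:,:,::-1])
E
```

```text
time: 8.0
tool_pos: [473.9, 312.3, 68.0]
tcp_rot: [180.0, 0.0, 107.3]
ft_force: [-0.0, -0.4, -0.1]
finger_gap: 19.9
[473.90082552 312.25706916  68.0282413 ] [474.26267114 312.65004673  68.59209182] 20.121395318051597 [ 0.39954621 -0.62715283  0.21277743]
```

View pics/c6.png

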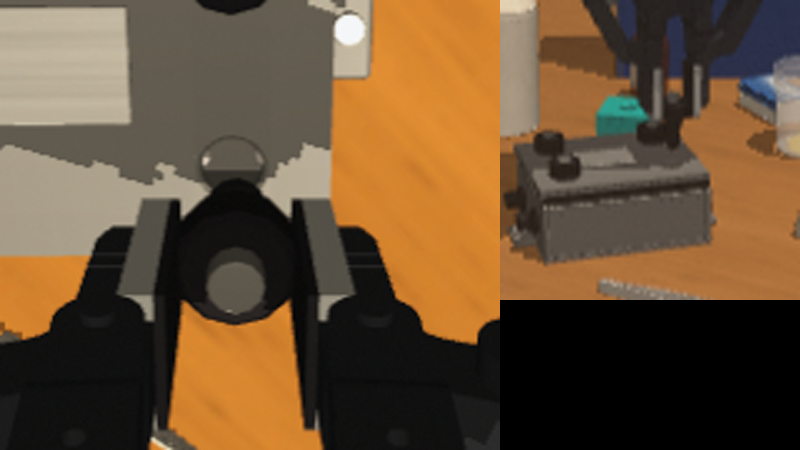

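The crop shows the hole at about (232,167), half hidden behind the shank, and the pin centre at (236,287). The rivet stands upright.

```bash
python3 - <<'E'
from h import *
im,d,p=load('w6.png')
g=im.max(2).astype(int)
for r in range(250,276,2): print(r,' '.join('%3d'%v for v in g[r,296:332:2]))
print('top edge',onz(p,(313,254),54),'L',onz(p,(300.2,266),54),'R',onz(p,(325.5,266),54))
print('pin',onz(p,(314.6,315),107), dep(p,d,(314,315)))
E
```

```text
250  97  96  96  95  95  96  96  96  96  96  96  96  96  96  96  96  98  98
252  97  97  96  95  96  96  96  95  96  95  95  96  97  96  95  96  97  96
254  97  95  95  96  96  96  92  84  77  81  88  95  96  96  95  95  97  97
256  97  96  96  95  90  78  85  93  93  93  91  81  78  95  96  96  96  97
258  97  95  94  82  80  94  95  96  96  96  96  96  88  72  96  96  96  97
260  96  95  90  91  95  95  95  95  95  94  95  95  94  96  78  95  96  96
262  96 102  76 138 102  94  95  94  94  94  95  95  95 115 106  90  96  97
264  96  94  89 217  98  94  94  95  94  95  94  95  95 101 131  79  96  97
266  97  88  68 111  95  95  95  94  95  94  95  95  95  93  79  79  96  97
268  96  88  63  59  60  60  60  60  60  61  61  60  60  60  53  78  97 145
270  96  90  69  48  50  50  51  50  51  50  50  50  51  49  56  84  96 151
272 166  94  83  54  49  51  40  23  16  13  15  24  45  44  69 154 184 182
274 177 180 163 125  55  38  14  14  13  14  15  13  14  58 120 185 184 182
top edge [470.23059851 319.94836531  54.        ] L [465.49534679 311.07171001  54.        ] R [478.9828612 315.2472211  54.       ]
pin [473.39228157 312.38788161 107.        ] [473.10343795 312.4871803  107.3238874 ]
```

```bash
python3 -m jog '[[[0.023,-0.014,0.1,0,0,0,0.15],[0,0,0.1,0,0,0,0.15],[0,0,0.04,0,0,0,0.15],[0,0,0,0,0,0,0.15]]]'
python3 -m jog '[[[0,0,0.04,0,0,0,0.15],[0,0,0.04,0,0,0,0.15],[0,0,0,0,0,0,0.15]]]'
```

```text
time: 8.6
tool_pos: [471.7, 313.6, 55.1]
tcp_rot: [-180.0, 0.0, 107.4]
ft_force: [0.6, -0.2, 0.5]
finger_gap: 20.2
time: 8.98
tool_pos: [471.9, 313.6, 51.3]
tcp_rot: [-180.0, 0.0, 107.4]
ft_force: [0.6, -0.1, -0.3]
finger_gap: 20.0
```

```bash
J='python3 -m jog'; python3 -m jog '[[[0,0,0.04,0,0,0,0.15],[0,0,0.04,0,0,0,0.15],[0,0,0,0,0,0,0.15]]]'|grep -E 'pos|force'
python3 -m jog '[[[0,0,0.04,0,0,0,0.15],[0,0,0,0,0,0,0.15]]]'|grep -E 'pos|force'
python3 -m jog '[[[0,0,0.04,0,0,0,0.15],[0,0,0,0,0,0,0.15]]]'|grep -E 'pos|force'
```

```text
tool_pos: [471.9, 313.6, 47.3]
ft_force: [-0.2, 0.7, -0.4]
tool_pos: [472.0, 313.6, 45.3]
ft_force: [-1.1, -0.6, -0.3]
tool_pos: [471.9, 313.6, 43.3]
ft_force: [-0.5, -0.4, -0.6]
```

```bash
python3 -m jog '[[[0,0,0.04,0,0,0,0.15],[0,0,0,0,0,0,0.15]]]'|grep -E 'pos|force|gap'
python3 -m jog '[[[0,0,0.04,0,0,0,0.15],[0,0,0,0,0,0,0.15]]]'|grep -E 'pos|force|gap'
```

```text
tool_pos: [472.0, 313.7, 41.4]
ft_force: [-0.3, -0.1, -0.2]
finger_gap: 19.9
tool_pos: [472.1, 313.8, 39.6]
ft_force: [0.2, -0.0, 1.8]
finger_gap: 19.7
```

```bash
python3 -m jog '[[[0,0,0.04,0,0,0,0.15],[0,0,0,0,0,0,0.15]]]'|grep -E 'pos|force|gap'
```

```text
tool_pos: [472.2, 313.7, 37.5]
ft_force: [0.7, 0.0, 1.9]
finger_gap: 19.6
```

```bash
python3 -m jog '[[[0,0,0.04,0,0,0,0.15],[0,0,0,0,0,0,0.15]]]'|grep -E 'pos|force|gap'
```

```text
tool_pos: [471.7, 313.5, 34.9]
ft_force: [0.3, -0.3, -0.5]
finger_gap: 19.2
```

```bash
python3 -m jog '[[[0,0,0.03,0,0,0,0.15],[0,0,0,0,0,0,0.15]]]'|grep -E 'pos|force|gap'
```

```text
tool_pos: [471.7, 313.5, 33.5]
ft_force: [-0.8, -0.5, -0.7]
finger_gap: 19.5
```

```bash
python3 -m jog '[[[0,0,0.03,0,0,0,0.15],[0,0,0,0,0,0,0.15]]]'|grep -E 'pos|force|gap'
```

```text
tool_pos: [472.0, 313.6, 32.4]
ft_force: [0.5, -0.5, 0.4]
finger_gap: 19.5
```

```bash
python3 -m jog '[[[0,0,0.02,0,0,0,0.15],[0,0,0,0,0,0,0.15]]]'|grep -E 'pos|force|gap'
```

```text
tool_pos: [472.2, 313.7, 31.7]
ft_force: [-0.2, 0.1, 2.1]
finger_gap: 19.8
```

```bash
python3 -m jog '[[[0,0,0.02,0,0,0,0.15],[0,0,0,0,0,0,0.15]]]'|grep -E 'pos|force|gap'
```

```text
tool_pos: [472.4, 313.8, 30.9]
ft_force: [0.5, -1.3, 4.5]
finger_gap: 19.8
```

```bash
python3 -m jog '[[[0,0,0.02,0,0,0,0.15],[0,0,0,0,0,0,0.15]]]'|grep -E 'pos|force|gap'
```

```text
tool_pos: [472.6, 313.8, 30.0]
ft_force: [-0.5, -1.5, 6.1]
finger_gap: 20.0
```

```bash
python3 -m jog '[[[0,0,0.02,0,0,0,0.15],[0,0,0,0,0,0,0.15]]]'|grep -E 'pos|force|gap'
python3 -m jog '[[[0,0,-0.06,0,0,0,0.15],[0,0,-0.02,0,0,0,0.15],[0,0,0,0,0,0,0.15]]]'|grep -E 'pos|force|gap'
python3 - <<'E'
from h import *
im,d,p=shot('wrist','w7.png')
for uv in[(314,314),(312,316),(317,312),(314,285),(314,290),(314,280)]: print(uv,im[uv[1],uv[0]],dep(p,d,uv).round(1))
print(np.median([dep(p,d,(u,v))[2] for u in range(310,319) for v in range(310,319)]),telemetry.sense()['tool_pos'])
E
```

```text
tool_pos: [472.8, 313.9, 29.3]
ft_force: [0.5, -0.7, 7.5]
finger_gap: 19.7
tool_pos: [471.7, 313.6, 32.1]
ft_force: [0.5, -0.1, 1.1]
finger_gap: 19.8
(314, 314) [101  95  81] [470.8 314.5  71.8]
(312, 316) [100  93  81] [470.5 312.7  70.6]
(317, 312) [101  94  82] [471.6 315.9  72.2]
(314, 285) [18 18 17] [468.  323.5  64.1]
(314, 290) [22 19 19] [468.4 322.2  66.3]
(314, 280) [12 11 12] [467.7 324.4  61.2]
71.1654347556366 [471.67790143 313.55311758  32.0530212 ]
```

Snapped (2 N then free), then a 3 N/mm spring under the collar from z≈32. The collar top is now at about 66 and the pin at about 71–72, so it is seated. Let go, rise, and look.

```bash
python3 -m jog '[[[0,0,0,0,0,0,0.3],[0,0,0,0,0,0,0.4],[0,0,0,0,0,0,0.4],[0,0,-0.4,0,0,0,0.4],[0,0,-0.4,0,0,0,0.4],[0,0,0,0,0,0,0],[0,0,0,0,0,0,0],[0,0,0,0,0,0,0],[0,0,0,0,0,0,0],[0,0,0,0,0,0,0]]]'
python3 - <<'E'
from h import *
im,d,p=shot('wrist','w8.png');i2,d2,p2=shot('side','s8.png')
a=cv2.resize(im[180:380,220:420],(500,500),interpolation=cv2.INTER_CUBIC);b=cv2.resize(i2[150:250,270:340],(300,428),interpolation=cv2.INTER_CUBIC)
c=np.zeros((500,800,3),np.uint8);c[:,:500]=a;c[:428,500:]=b
cv2.imwrite('pics/c8.png',c[:,:,::-1])
E
```

```text
time: 14.02
tool_pos: [471.8, 313.5, 72.0]
tcp_rot: [-180.0, 0.0, 107.4]
ft_force: [-0.2, -0.2, 0.7]
finger_gap: 0.1
```

View pics/c8.png

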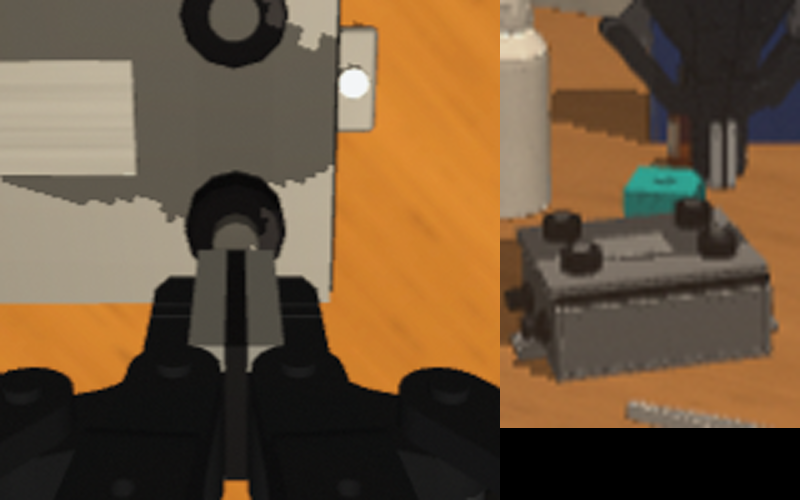

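Rivet upright with its collar on the cover at crop (236,225), pin standing. The shut tips are centred at column 238, spanning about 19 mm, so they will stop on the collar. Descend to just above and press by feel.

```bash
python3 -m jog '[[[0,0,0.2,0,0,0,0],[0,0,0.2,0,0,0,0],[0,0,0,0,0,0,0]]]'|grep -E 'pos|force'
python3 -m jog '[[[0,0,0.04,0,0,0,0],[0,0,0,0,0,0,0]]]'|grep -E 'pos|force'
python3 -m jog '[[[0,0,0.02,0,0,0,0],[0,0,0,0,0,0,0]]]'|grep -E 'pos|force'
```

```text
tool_pos: [470.8, 313.0, 50.6]
ft_force: [-0.3, 0.4, -0.5]
tool_pos: [472.1, 313.8, 50.6]
ft_force: [0.3, 0.3, 0.0]
tool_pos: [472.1, 313.7, 49.6]
ft_force: [0.1, -0.1, 0.5]
```

```bash
python3 -m jog '[[[0,0,0.03,0,0,0,0],[0,0,0,0,0,0,0]]]'|grep -E 'pos|force'
```

```text
tool_pos: [472.3, 313.8, 48.2]
ft_force: [1.0, -0.1, 2.0]
```

```bash
python3 -m jog '[[[0,0,0.03,0,0,0,0],[0,0,0,0,0,0,0]]]'|grep -E 'pos|force'
```

```text
tool_pos: [472.4, 313.8, 46.9]
ft_force: [0.2, 0.1, 4.5]
```

```bash
python3 -m jog '[[[0,0,0.03,0,0,0,0],[0,0,0,0,0,0,0]]]'|grep -E 'pos|force'
```

```text
tool_pos: [472.8, 314.0, 45.8]
ft_force: [-0.2, -0.6, 6.7]
```

```bash
python3 -m jog '[[[0,0,0.03,0,0,0,0],[0,0,0,0,0,0,0]]]'|grep -E 'pos|force'
```

```text
tool_pos: [473.0, 314.0, 44.6]
ft_force: [-0.3, -1.1, 9.9]
```

```bash
python3 -m jog '[[[0,0,0.03,0,0,0,0],[0,0,0,0,0,0,0]]]'|grep -E 'pos|force'
```

```text
tool_pos: [473.1, 314.1, 43.2]
ft_force: [0.0, 0.5, 8.7]
```

```bash
python3 -m jog '[[[0,0,0.03,0,0,0,0],[0,0,0,0,0,0,0]]]'|grep -E 'pos|force'
```

```text
tool_pos: [473.1, 314.1, 41.7]
ft_force: [0.8, -0.6, 9.1]
```

```bash
python3 -m jog '[[[0,0,0.03,0,0,0,0],[0,0,0,0,0,0,0]]]'|grep -E 'pos|force'
```

```text
tool_pos: [473.1, 314.1, 40.2]
ft_force: [0.7, -0.5, 8.6]
```

```bash
python3 -m jog '[[[0,0,0.03,0,0,0,0],[0,0,0,0,0,0,0]]]'|grep -E 'pos|force'
```

```text
tool_pos: [473.4, 314.1, 39.0]
ft_force: [0.3, -1.4, 9.8]
```

```bash
python3 -m jog '[[[0,0,0.02,0,0,0,0],[0,0,0,0,0,0,0]]]'|grep -E 'pos|force'
```

```text
tool_pos: [473.6, 314.2, 38.3]
ft_force: [-0.3, -2.2, 11.8]
```

```bash
python3 -m jog '[[[0,0,0.02,0,0,0,0],[0,0,0,0,0,0,0]]]'|grep -E 'pos|force'
```

```text
tool_pos: [474.0, 314.3, 37.7]
ft_force: [-0.0, -2.0, 13.1]
```

Force climbed past the 9 N sliding level, so the tips rest on the collar. Lift off and check.

```bash
python3 -m jog '[[[0,0,-0.1,0,0,0,0],[0,0,-0.3,0,0,0,0],[-0.6,0,-0.6,0,0,0,0],[-0.4,0,-0.4,0,0,0,0],[0,0,0,0,0,0,0]]]'
python3 - <<'E'
from h import *
im,d,p=shot('wrist','w9.png')
E=np.linalg.inv(p['extrinsics']); q=cv2.projectPoints(np.array([[472.3,313.3,66.]]),cv2.Rodrigues(E[:3,:3])[0],E[:3,3],p['K'],p['D'])[0].ravel(); print(q)
u,v=np.clip(q.astype(int),[110,90],[529,389])
a=cv2.resize(im[v-90:v+60,u-110:u+90],(800,600),interpolation=cv2.INTER_CUBIC);cv2.imwrite('pics/c9.png',a[:,:,::-1])
for dv in range(-16,18,2): print(dv,[round(float(dep(p,d,(u+k,v+dv))[2]),1) for k in(-12,-9,-6,-3,0,3,6,9,12)])
E
```

```text
time: 18.12
tool_pos: [488.8, 265.4, 107.8]
tcp_rot: [179.8, -0.0, 107.3]
ft_force: [-0.3, 0.1, -0.5]
finger_gap: 0.1
[312.09344614 171.76109416]
-16 [53.8, 65.3, 67.2, 66.2, 65.7, 65.9, 65.1, 53.8, 54.9]
-14 [63.6, 66.1, 67.0, 65.8, 66.1, 66.7, 66.8, 63.8, 52.7]
-12 [66.3, 66.3, 66.1, 65.6, 66.1, 65.9, 65.1, 65.8, 64.1]
-10 [66.0, 66.4, 65.3, 66.7, 64.9, 66.5, 65.5, 66.0, 65.2]
-8 [66.3, 66.4, 66.4, 64.7, 66.5, 64.6, 66.5, 66.3, 67.2]
-6 [65.3, 66.3, 64.7, 66.7, 66.5, 65.8, 66.4, 66.5, 66.0]
-4 [66.7, 66.1, 66.4, 65.1, 66.0, 272.6, 66.0, 66.8, 65.2]
-2 [66.2, 65.1, 66.2, 64.5, 66.0, 65.9, 65.8, 67.5, 65.8]
0 [66.4, 65.3, 65.1, 65.9, 66.1, 65.6, 67.1, 66.5, 65.5]
2 [65.0, 67.1, 66.8, 66.5, 65.5, 66.3, 65.7, 65.3, 65.2]
4 [65.5, 67.1, 66.4, 65.9, 66.3, 67.8, 66.0, 64.8, 65.9]
6 [65.5, 65.9, 65.8, 66.7, 66.8, 66.0, 66.3, 66.4, 65.3]
8 [65.7, 64.9, 66.7, 66.6, 66.7, 65.7, 64.8, 65.4, 65.1]
10 [65.4, 66.1, 66.4, 65.6, 66.3, 66.5, 65.8, 66.6, 66.5]
12 [66.1, 65.9, 66.4, 66.2, 65.2, 66.4, 65.7, 65.0, 54.0]
14 [64.2, 67.2, 65.8, 66.0, 67.2, 64.7, 65.6, 53.3, 54.1]
16 [54.9, 54.3, 65.1, 65.5, 66.5, 63.3, 54.3, 53.5, 54.6]
```

View pics/c9.png

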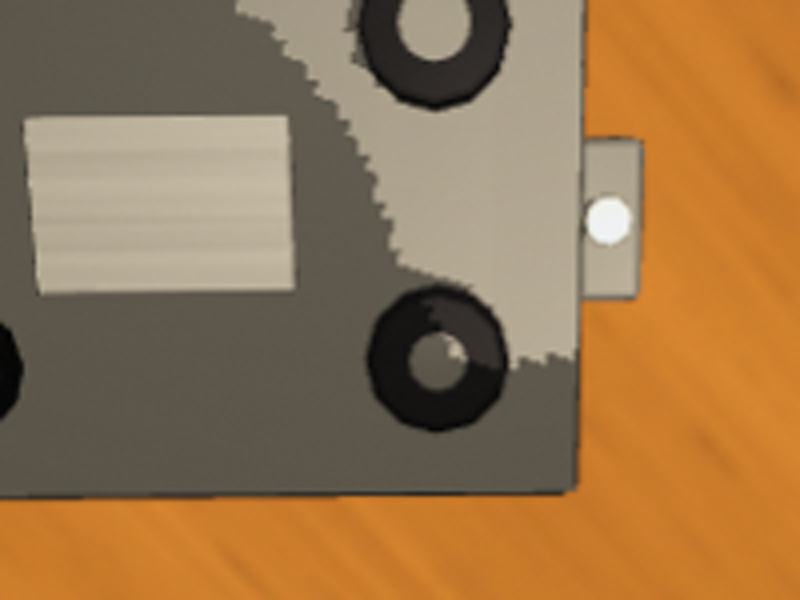

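Collar and pin both read z≈66 (cover 54), a level disc at crop (437,358) matching the seated neighbours. One averaged check of pin against ring, then hand in.

```bash
python3 - <<'E'
from h import *
im,d,p=load('w9.png'); c=(311,171)
P=[];C=[]
for v in range(155,188):
  for u in range(295,328):
    r=np.hypot(u-311.3,v-171.3); z=dep(p,d,(u,v))[2]
    if abs(z-66)<4: (P if r<5.5 else C if 9<r<15 else []).append(z)
print(np.mean(P),np.mean(C))
if abs(np.mean(P)-np.mean(C))<0.6:
    from bench import job; print(job.hand_in())
E
```

```text
65.98916757710106 65.97925252798262
the job is handed in; nothing more can be done
None
```

I moved the rivet from the metal stand to the empty corner, snapped it in, let go, and then pressed the pin flush with the shut fingertips. The job is handed in, at about 18 s of robot time.

**Last checks:**
- **Height:** the collar top measures 65.98 mm and the pin top 65.99 mm. The cover is at 54 mm and the collar is 12 mm high, so the rivet is seated and the pin is flush.
- **Forces:** highest sampled force was about 7.5 N while seating the rivet and 13 N while pressing the pin. These were read at the end of each small step.
- **Gripper:** the arm is clear and touches nothing.

**Disagreements:**
- **Fingertip position:** both cameras put the shut fingertips about 24 mm behind the reported TCP. My first grasp closed above the collar without moving anything, and I corrected for this afterwards.
- **Grip opening:** the gripper read about 20 mm on the 22 mm collar, but the hold was firm.
- **Catch force:** I saw only about 2 N as the barb passed the catches, not 5 N, probably because I sampled only between steps. The force then dropped and rose at about 2–3 N/mm with the collar on the cover, which fits a snap.

I did not look again at the forceps, timer and cup at the end. The arm never touched them.

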